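Swing the bead board out and close its lanes with the gate comb

ROBOT

A 6-joint arm with a two-finger parallel gripper is mounted at the origin on the work surface. World frame = base frame: x ahead of the robot, y to its left, z up, the work surface at z = 0. Lengths are in mm, angles in rad, forces in N, time in s.
With the tool pointing down it reaches from about 250 to 800 mm from the base axis. Payload 3.9 kg.
Tool frame: the origin (TCP) lies midway between the tips of the shut fingers; the grasp point (between the pads) lies 19 mm behind it (env.tcp_to_grasp is the distance from the TCP to the grasp point, in mm); z points along the fingers, y is the line along which they close (so a half turn about z gives the same grasp; the last joint's range is limited). The gripper opens to 85 mm and grips with 20 to 120 N. Pads are 22 mm wide; open, the fingers measure 114 mm over their backs; the gripper's body (76 mm by 85 mm) begins 54 mm behind the grasp point. The pads swing forward as they close: fully open they stand 13 mm farther back than shut.
Start: joints at [1.301, 0.26, -0.138, 1.173, 0, 1.571], TCP at [139.928, 505.999, 231.304] pointing down, gripper open.
Joint ranges: [-2.78, 2.78], [-0.83, 1.72], [-1.28, 1.37], [-1.9, 2.12], [-1.57, 1.48], [-3.14, 3.14]. Speed limits (rad/s): [2.57, 2.57, 3.14, 3.14, 3.14, 3.14].

INTERFACE

Orientations are given as a 3x3 rotation matrix whose columns are the frame's x, y, z axes.
In Python, from rig import env gives the robot as it stands.
- The arm moves only by the tool send_rows, never from a script. Its argument "commands" is a list that holds one entry, the list of rows, each a list of 7 numbers: the shift along the world's x, y, z in m, then the turn, a rotation vector about the world's x, y, z in rad, then the opening in per cent of the stroke, from 0 (shut) to 100 (fully open). A call has 1 to 5 rows; each row is the pose to reach, as a shift and turn from the pose commanded when the call began; what a row does not reach only later rows make up. A row lasts 1/12 s, in which the tool goes at most 41.7 mm and 7.16 degrees, less where a joint would pass 70% of its speed; a pose out of reach is approached as far as the arm can. A call with a gripper value outside its range is refused whole. The fingers move at their own pace and stop on an object; "grip_force" is the grip in N (left out, the last holds). Time passes only in rows, so rows that repeat a pose let the fingers close. It gives the time, the measured TCP pose, the force, the opening and the grip force at its end, in the units of the state.
- env.state(): the state, without advancing time (a new reading comes with each control period).
- env.camera(name): name is "scene" or "top" or "wrist"; returns a dict with "image" (400x640x3 uint8, red, green, blue), "fx", "fy", "cx", "cy" (pixels), "T" (4x4, takes a point from camera to world coordinates). Camera axes: x right, y down, z forward; pixel columns grow to the right and rows downward; lengths in mm; the calibration is good to about 2 mm. A picture is of the moment at which its call begins. There is no depth.
- env.job_done(): hands the job in; it is judged then, once.
The state is a dict: "time_s": time; "qpos": joint angles; "qd": joint speeds; "joint_torque": joint torques, N m; "tool_pos": TCP position; "ee_rot": TCP orientation; "force": force on the tool from outside, world axes, zero at the start; "torque": the same for the moment, N m; "grip_width": finger opening in mm; "finger_force": force on a finger pad.
Only numpy, scipy, OpenCV 4.12 (cv2) and the standard library are available. Lean on these libraries where they do the work, as an engineer would, in place of code of your own. Each camera call takes 0.05 s, during which the arm holds its last target. There are 200 camera calls.

TASK

The grey lane board by the bead pots is held at one corner by the headed pin in the bench: first push its opposite corner round, away from the pots at the back and through about a quarter turn, until its side lies flush along the low aluminium fence. Then fetch the five-toothed white comb from its rest and lower it into the row of slots along the edge of the board, so that every tooth is in its own slot and the comb is fully down, and let go. Leave the other comb, the pots and the pliers as they are.

Things in the scene. Friction and masses are not known exactly. Their poses are not given: they have to be found in the camera images.
- station: fixed fittings. Origin on the pin's axis at bench height, z up. Steel pin 12 mm thick, its 22 mm head 19 mm high. The low fence (130 x 8 mm, 18 mm high) runs along the station's x axis from x = -180 to -50 mm, board side at y = -132 mm. Behind, a fixed tray of bead pots (47 mm high) fills x = 36 to 96, y = -20 to 190 mm.
- board: loose grey lane board, 0.6 kg, flat on the bench, 24 mm high, covering x = 10 to 180, y = 10 to 130 mm in its axes. Origin: underside, at the corner eye held loosely (2 mm play) by the pin. Starts with x along the station's +y (within 0.25 rad), side y = 10 by the pot tray; turned counter-clockwise seen from above, it ends with x along the station's -x, side y = 130 flush on the fence.
- far_corner (a point): the top of the board's corner opposite the pin (x = 180, y = 130, z = 24 mm in the board's axes). The pin's head keeps the board down: it can only turn about the pin.
- slot_row (a point): the middle of the row of five slots along the board's y = 10 mm side, level with the board's top (x = 95, y = 20, z = 24 mm in the board's axes; same axes). The slots follow one another along x, centres 32 mm apart, each 27 mm long (x), 10 mm wide (y), 20 mm deep.
- comb5_grip (a point): centre of the handle (50 x 14 mm, 40 high) of the comb to use: white, 190 mm long (x), 14 thick (y), 66 high; spine 8 mm high, five teeth below it 18 mm long, 22 wide, 5 thick, 32 apart, tips 16 x 3. The point is 46 mm above the tips, 28 above the spine's underside. Fits either way round; fully down the spine lies on the board's top, the point 28 mm above slot_row. Starts upright in a rest.
- comb2_grip (a point): the other comb, to be left alone: the same shape and size, but with only two teeth, 40 mm wide, 100 mm apart. The point is the centre of its handle, 46 mm above the tooth tips. It starts in the other rest.
- rest_a: dark steel rest, fixed, 200 x 40 mm; the comb's spine lies along its x axis on two end posts 44 mm high, between cheeks that rise 6 mm beside the spine, and lifts straight out. Origin: centre of its underside. One of the combs is in it.
- rest_b: the second dark steel rest, the same as the first.
- pot0_mid (a point): closed round bead pot, 48 mm across, 49 mm high, standing upright; the point is on its axis 24 mm up. Bystander.
- pot1_mid (a point): closed round bead pot, 48 mm across, 49 mm high, standing upright; the point is on its axis 24 mm up. Bystander.
- pot2_mid (a point): closed round bead pot, 48 mm across, 49 mm high, standing upright; the point is on its axis 24 mm up. Bystander.
- pot3_mid (a point): closed round bead pot, 48 mm across, 49 mm high, standing upright; the point is on its axis 24 mm up. Bystander.
- pliers: pliers with red handles lying flat, 160 mm long, 44 mm wide, 13 mm high; origin at bench level, 10 mm behind the pivot, handles towards -x. Bystander.
Mind the look-alikes: they are no part of the job. Of the things shaped like the board, the grey one is meant.

How it is judged:
By the outcome, as a careful person would: the job done as asked, in the order asked, and still so for the second after the job is handed in, with the robot touching nothing.
It also fails if it takes over 72 s, if anything falls off the work surface, if the arm or the gripper's body presses on something with over 40 N, if the wrist force passes 120 N, or if a joint passes its speed limit or range.

## Working session

There is one attempt and no reset: what is moved stays moved. The work goes in short steps, Python scripts to look and compute and a tool call to move; the robot and the scene stay as the last step left them, time stands still between calls to the robot, and variables do not carry over. Pictures are saved under pics/ and viewed, at most 10 in all, crops included, and the job is handed in when it is done.

Besides the shell and the picture viewer there is one more tool, called after "Request:" by a JSON object that holds its "fn" and its "kwargs". send_rows: Moves the arm, as the interface text tells. Its arguments: {"type":"object","properties":{"commands":{"type":"array","items":{"type":"array","items":{"type":"array","items":{"type":"number"}}}},"grip_force":{"type":"number"}},"required":["commands"]}

```bash
mkdir -p pics; ls
python3 - <<'E'
from rig import env
import cv2,numpy as np
for n in("top","scene"):
    c=env.camera(n);cv2.imwrite(f"pics/{n}0.png",c["image"][:,:,::-1]);print(n,c["fx"],c["cx"],c["cy"],np.round(c["T"],3).tolist())
print(env.state())
E
```

```text
pics
top 446.87226467440297 323.05059148030097 199.55353218140783 [[-0.021, -0.996, 0.084, 417.513], [-0.999, 0.019, -0.028, 24.355], [0.026, -0.085, -0.996, 1355.377], [0.0, 0.0, 0.0, 1.0]]
scene 399.91302663730784 328.61703553022494 194.777870633939 [[-0.007, 0.807, -0.591, 1121.087], [1.0, 0.008, -0.001, -8.789], [0.004, -0.591, -0.807, 907.204], [0.0, 0.0, 0.0, 1.0]]
{'time_s': 0.1, 'qpos': array([ 1.30099734e+00,  2.60603774e-01, -1.39234393e-01,  1.17274058e+00,
       -1.19844715e-05,  1.57079755e+00]), 'qd': array([ 0.00031152, -0.00187365,  0.00334223,  0.00095412,  0.00029407,
        0.00047452]), 'joint_torque': array([ 2.17516103e-04, -4.06509233e+01,  2.54527599e+01,  1.01084146e-02,
        8.78276455e-05, -7.48614866e-06]), 'tool_pos': array([139.76886853, 505.40249315, 230.55794417]), 'ee_rot': array([[-9.63824172e-01,  2.66538459e-01, -4.63531339e-04],
       [ 2.66538862e-01,  9.63822636e-01, -1.72113486e-03],
       [-1.19866360e-05, -1.78242049e-03, -9.99998411e-01]]), 'force': array([-0.33093374, -0.17391168, -0.33784803]), 'torque': array([-0.04915339,  0.02779775, -0.00060825]), 'finger_force': 0.0, 'grip_width': 85.14755715487158}
```

View pics/top0.png

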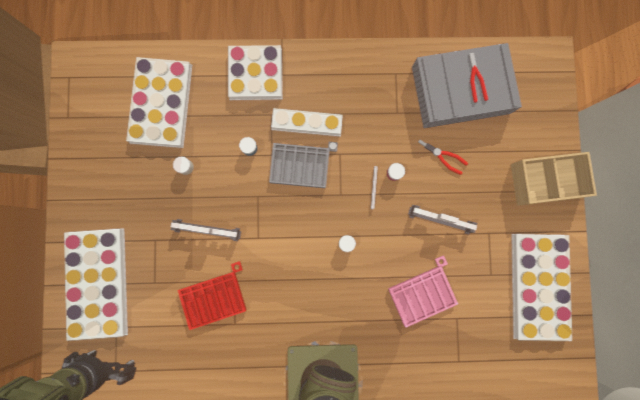

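View pics/scene0.png

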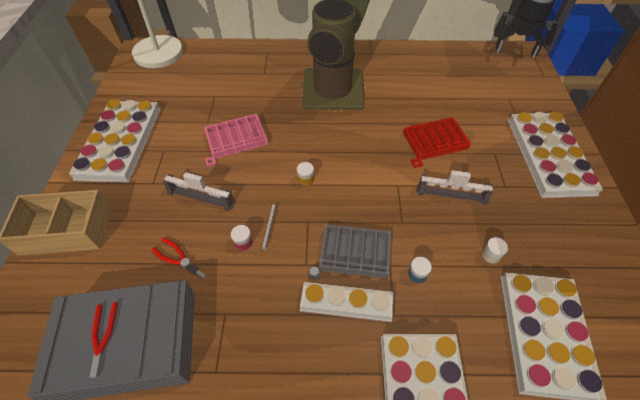

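The top view shows the grey board at (300,165), the pin at (333,146) and the fence at (374,187). The white combs are at (205,229) and (443,219). The pots are at (182,165), (248,146), (397,171) and (347,243). The red board at (212,300) and pink board at (423,296) are look-alikes. Candidates for the comb in the scene view are (200,188) and (455,187); I'll crop both to count teeth.

Run:
```python
import cv2,numpy as np
s=cv2.imread("pics/scene0.png");t=cv2.imread("pics/top0.png")
r=lambda a,k,w:cv2.resize(a,None,fx=k,fy=k,interpolation=cv2.INTER_CUBIC)
a=r(s[165:215,155:245],4,0);b=r(s[160:210,410:500],4,0)
c=t[130:215,262:382];c=r(c,6,0)[:380]
out=np.zeros((590,730,3),np.uint8);out[:200,:360]=a;out[:200,370:730]=b;out[205:585,:720]=c
cv2.imwrite("pics/crop1.png",out)
```

```text
(no output)
```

View pics/crop1.png

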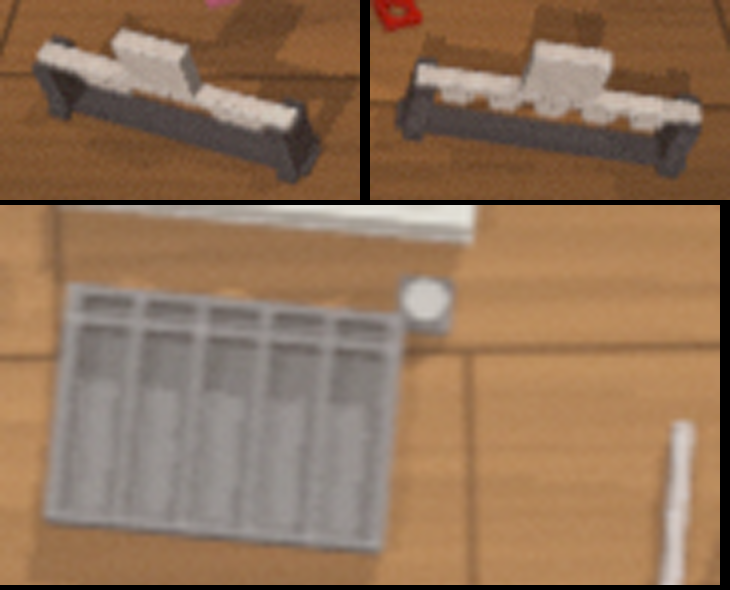

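In the crop, the comb at scene (455,187), which is top (205,229), has five teeth. The one at scene (200,188) has two wide ones. The pin head is at about top (333,146). Next I'll measure positions.

```bash
cat > h.py <<'E'
import cv2,numpy as np
from rig import env
def ray(c,px,z):
    T=np.array(c["T"]);d=T[:3,:3]@np.array([(px[0]-c["cx"])/c["fx"],(px[1]-c["cy"])/c["fy"],1]);o=T[:3,3]
    return (o+d*(z-o[2])/d[2])[:2]
def proj(c,p):
    T=np.array(c["T"]);q=T[:3,:3].T@(np.array(p)-T[:3,3]);return np.array([c["fx"]*q[0]/q[2]+c["cx"],c["fy"]*q[1]/q[2]+c["cy"]])
def blob(im,roi,lo,hi,n=1):
    x0,y0,x1,y1=roi;m=cv2.inRange(cv2.cvtColor(im[y0:y1,x0:x1],cv2.COLOR_RGB2HSV),lo,hi)
    cs=sorted(cv2.findContours(m,cv2.RETR_EXTERNAL,cv2.CHAIN_APPROX_NONE,offset=(x0,y0))[0],key=cv2.contourArea)[::-1]
    return [np.array(k).reshape(-1,2) for k in cs[:n]]
E
python3 - <<'E'
from h import *
c=env.camera("top");im=c["image"]
hsv=cv2.cvtColor(im,cv2.COLOR_RGB2HSV)
for p in[(333,146),(374,187),(300,160),(330,160),(205,231),(180,226),(360,187)]:print(p,hsv[p[1],p[0]])
W=lambda r,z,lo=(0,0,0),hi=(179,70,255):[(cv2.minAreaRect(np.array([ray(c,p,z) for p in k],np.float32)),len(k)) for k in blob(im,r,lo,hi,2)]
print("pin",W((326,138,342,152),19,(0,0,150)))
print("fence",W((365,155,385,220),18))
print("board",W((262,135,328,195),24,(0,0,60)))
print("spine5",W((165,212,248,246),70,(0,0,150)))
print("spine2",W((405,200,482,238),70,(0,0,150)))
for r in[(172,155,192,177),(238,136,258,156),(387,161,407,182),(337,234,357,254)]:print("pot",W(r,49,(0,0,150))[0])
s=env.camera("scene")
for k in blob(s["image"],(415,165,498,208),(0,0,140),(179,70,255),2):print(cv2.boundingRect(k),cv2.minAreaRect(k))
E
```

```text
(333, 146) [ 14  14 203]
(374, 187) [  9  21 207]
(300, 160) [  3  17 134]
(330, 160) [ 14 125 172]
(205, 231) [ 14  19 232]
(180, 226) [ 21  14 231]
(360, 187) [ 14 128 182]
pin [(((693.0780639648438, -42.030216217041016), (33.49434280395508, 24.620317459106445), 89.07550048828125), 33)]
fence [(((565.9474487304688, -166.43414306640625), (12.175259590148926, 128.63758850097656), 83.65011596679688), 88)]
board [(((635.4554443359375, 57.513031005859375), (171.43382263183594, 122.2733154296875), 83.48115539550781), 186)]
spine5 [(((446.36962890625, 332.24371337890625), (189.2147979736328, 17.86768913269043), 80.37445831298828), 137)]
spine2 [(((466.73663330078125, -364.2302551269531), (189.91085815429688, 22.019655227661133), 72.62896728515625), 133)]
pot (((639.6788940429688, 401.3390197753906), (52.442718505859375, 49.233097076416016), 45.120662689208984), 49)
pot (((693.8873901367188, 209.0650177001953), (47.061134338378906, 48.01625442504883), 89.5168228149414), 46)
pot (((608.8196411132812, -230.1389923095703), (47.67078399658203, 48.05488586425781), 88.07118225097656), 46)
pot (((399.5775146484375, -79.19892883300781), (46.7369499206543, 46.461849212646484), 88.60645294189453), 47)
(422, 170, 71, 23) ((457.3885192871094, 179.72439575195312), (71.12635040283203, 18.044029235839844), 7.969610214233398)
```

Request:
{"fn": "send_rows", "kwargs": {"commands": [[[0.032, -0.022, 0, 0, 0, 0.032, 0], [0.063, -0.044, 0, 0, 0, 0.063, 0], [0.095, -0.066, 0, 0, 0, 0.095, 0], [0.126, -0.088, 0, 0, 0, 0.126, 0], [0.158, -0.11, 0, 0, 0, 0.157, 0]]]}}

```text
time_s: 0.62
tool_pos: [298.8, 394.8, 231.2]
ee_rot: [[-0.994, 0.11, -0.0], [0.11, 0.994, -0.0], [0.0, -0.0, -1.0]]
force: [-0.2, 0.5, -0.4]
grip_width: 25.4
finger_force: 0.0
```

Request:
{"fn": "send_rows", "kwargs": {"commands": [[[0.032, -0.022, 0, 0, 0, 0, 0], [0.063, -0.044, 0, 0, 0, 0, 0], [0.095, -0.066, 0, 0, 0, 0, 0], [0.126, -0.088, 0, 0, 0, 0, 0], [0.158, -0.11, 0, 0, 0, 0, 0]]]}}

```text
time_s: 1.03
tool_pos: [457.1, 284.5, 231.2]
ee_rot: [[-0.994, 0.113, -0.0], [0.113, 0.994, 0.0], [0.0, -0.0, -1.0]]
force: [-0.7, 1.1, 0.4]
grip_width: 0.3
finger_force: 0.0
```

Request:
{"fn": "send_rows", "kwargs": {"commands": [[[0.032, -0.022, 0, 0, 0, 0, 0], [0.063, -0.044, 0, 0, 0, 0, 0], [0.095, -0.066, 0, 0, 0, 0, 0], [0.126, -0.088, 0, 0, 0, 0, 0], [0.151, -0.109, 0, 0, 0, 0, 0]]]}}

```text
time_s: 1.45
tool_pos: [609.0, 175.3, 230.8]
ee_rot: [[-0.994, 0.113, 0.0], [0.113, 0.994, -0.0], [-0.0, -0.0, -1.0]]
force: [-0.1, 0.8, 0.5]
grip_width: -0.1
finger_force: 0.0
```

Run:
```python
from h import *
c=env.camera("wrist");cv2.imwrite("pics/w1.png",c["image"][:,:,::-1])
s=env.state();print(s["tool_pos"],s["ee_rot"][:,1],s["time_s"],s["grip_width"],s["force"],np.round(c["T"],2).tolist())
pin=np.array([694.7,-44.4]);a0=np.radians(83.5)
R=lambda a:np.array([[np.cos(a),-np.sin(a)],[np.sin(a),np.cos(a)]])
for th in range(-3,93,3):
    print(th,np.round(pin+R(a0+np.radians(th))@[195,112],0))
```

```text
[613.37270867 171.31801234 230.19185987] [ 0.11792452  0.99301786 -0.00305708] 1.5 -0.028579609078118552 [ 5.28082923 -2.02401296  0.24610348] [[0.11, 0.95, 0.29, 536.03], [0.99, -0.11, -0.03, 183.39], [-0.0, 0.29, -0.96, 372.83], [0.0, 0.0, 0.0, 1.0]]
-3 [616. 166.]
0 [605. 162.]
3 [595. 157.]
6 [584. 152.]
9 [574. 146.]
12 [565. 139.]
15 [555. 132.]
18 [546. 124.]
21 [537. 116.]
24 [529. 108.]
27 [522.  99.]
30 [514.  90.]
33 [507.  80.]
36 [501.  70.]
39 [495.  60.]
42 [490.  49.]
45 [486.  38.]
48 [482.  27.]
51 [478.  16.]
54 [475.   5.]
57 [473.  -7.]
60 [471. -18.]
63 [470. -30.]
66 [470. -42.]
69 [470. -54.]
72 [471. -65.]
75 [472. -77.]
78 [474. -89.]
81 [ 477. -100.]
84 [ 480. -112.]
87 [ 484. -123.]
90 [ 488. -134.]
```

View pics/w1.png

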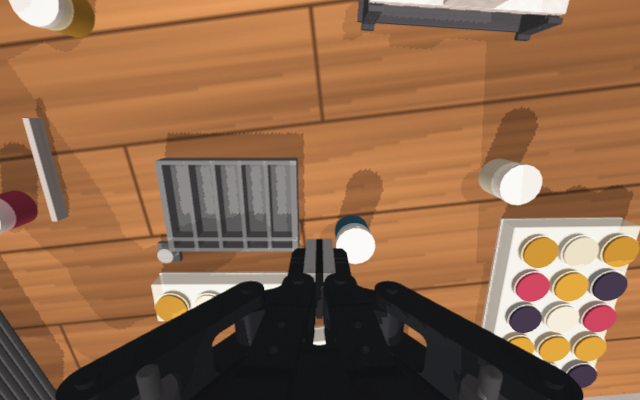

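The wrist view shows the board at (228,203), the shut fingertips at (320,245) just right of it, and a pot at (355,240) behind. That leaves clear space to lower beside the x=180 face.

Request:
{"fn": "send_rows", "kwargs": {"commands": [[[0, 0, -0.04, 0, 0, 0, 0], [0, 0, -0.08, 0, 0, 0, 0], [0, 0, -0.12, 0, 0, 0, 0], [0, 0, -0.15, 0, 0, 0, 0], [0, 0, -0.17, 0, 0, 0, 0]]]}}

```text
time_s: 1.92
tool_pos: [604.0, 176.2, 57.1]
ee_rot: [[-0.994, 0.113, -0.006], [0.113, 0.994, -0.002], [0.006, -0.002, -1.0]]
force: [-0.7, -0.2, 0.8]
grip_width: 0.4
finger_force: 0.0
```

Request:
{"fn": "send_rows", "kwargs": {"commands": [[[0, 0, -0.02, 0, 0, 0, 0], [0, 0, -0.035, 0, 0, 0, 0], [0, 0, -0.045, 0, 0, 0, 0], [0, 0, -0.049, 0, 0, 0, 0], [0, 0, -0.049, 0, 0, 0, 0]]]}}

```text
time_s: 2.33
tool_pos: [606.1, 176.9, 11.4]
ee_rot: [[-0.994, 0.112, -0.002], [0.112, 0.994, -0.001], [0.002, -0.001, -1.0]]
force: [0.1, -0.9, 0.1]
grip_width: 0.0
finger_force: 0.0
```

Request:
{"fn": "send_rows", "kwargs": {"commands": [[[-0.002, -0.015, 0, 0, 0, 0, 0], [-0.012, -0.02, 0, 0, 0, 0.052, 0], [-0.023, -0.025, 0, 0, 0, 0.105, 0], [-0.033, -0.031, 0, 0, 0, 0.157, 0], [-0.042, -0.038, 0, 0, 0, 0.209, 0]]]}}

```text
time_s: 2.75
tool_pos: [566.5, 139.4, 14.4]
ee_rot: [[-0.995, -0.099, 0.005], [-0.099, 0.995, 0.003], [-0.005, 0.002, -1.0]]
force: [0.7, 3.3, -0.3]
grip_width: -0.2
finger_force: 1.6
```

Run:
```python
from h import *
s=env.state();print(s["tool_pos"],s["force"])
c=env.camera("top");im=c["image"]
for k in blob(im,(262,135,328,225),(0,0,60),(179,70,255),2):print(cv2.minAreaRect(np.array([ray(c,p,24) for p in k],np.float32)))
```

```text
[566.51584127 139.39800754  14.37637434] [ 0.68269175  3.3156814  -0.25146675]
((618.8180541992188, 48.668575286865234), (121.9124984741211, 163.6629638671875), 4.589473247528076)
((618.7612915039062, 140.59829711914062), (25.7816219329834, 4.924046516418457), 15.076458930969238)
```

Request:
{"fn": "send_rows", "kwargs": {"commands": [[[-0.01, -0.007, 0, 0, 0, 0.052, 0], [-0.019, -0.015, 0, 0, 0, 0.105, 0], [-0.028, -0.023, 0, 0, 0, 0.157, 0], [-0.036, -0.031, 0, 0, 0, 0.209, 0], [-0.043, -0.04, 0, 0, 0, 0.262, 0]]]}}

```text
time_s: 3.22
tool_pos: [523.7, 99.8, 14.2]
ee_rot: [[-0.936, -0.353, 0.004], [-0.352, 0.936, 0.003], [-0.005, 0.001, -1.0]]
force: [0.0, 4.1, 1.1]
grip_width: 0.1
finger_force: 2.4
```

Request:
{"fn": "send_rows", "kwargs": {"commands": [[[-0.008, -0.009, 0, 0, 0, 0.052, 0], [-0.015, -0.019, 0, 0, 0, 0.105, 0], [-0.021, -0.029, 0, 0, 0, 0.157, 0], [-0.027, -0.039, 0, 0, 0, 0.209, 0], [-0.032, -0.05, 0, 0, 0, 0.262, 0]]]}}

```text
time_s: 3.63
tool_pos: [491.6, 49.5, 14.1]
ee_rot: [[-0.813, -0.583, 0.004], [-0.583, 0.813, 0.003], [-0.005, -0.0, -1.0]]
force: [0.1, 3.7, 2.7]
grip_width: -0.1
finger_force: 1.9
```

Request:
{"fn": "send_rows", "kwargs": {"commands": [[[-0.004, -0.011, 0, 0, 0, 0.052, 0], [-0.008, -0.022, 0, 0, 0, 0.105, 0], [-0.012, -0.033, 0, 0, 0, 0.157, 0], [-0.015, -0.044, 0, 0, 0, 0.209, 0], [-0.017, -0.056, 0, 0, 0, 0.262, 0]]]}}

```text
time_s: 4.05
tool_pos: [473.9, -6.6, 13.9]
ee_rot: [[-0.634, -0.773, 0.003], [-0.773, 0.634, 0.003], [-0.004, -0.0, -1.0]]
force: [-0.3, 4.6, 3.7]
grip_width: 0.2
finger_force: 2.4
```

Request:
{"fn": "send_rows", "kwargs": {"commands": [[[-0.002, -0.011, 0, 0, 0, 0.052, 0], [-0.003, -0.023, 0, 0, 0, 0.105, 0], [-0.003, -0.035, 0, 0, 0, 0.157, 0], [-0.003, -0.047, 0, 0, 0, 0.209, 0], [-0.002, -0.058, 0, 0, 0, 0.262, 0]]]}}

```text
time_s: 4.47
tool_pos: [470.9, -64.9, 13.6]
ee_rot: [[-0.412, -0.911, 0.001], [-0.911, 0.412, 0.003], [-0.003, 0.0, -1.0]]
force: [-2.2, 4.9, 5.4]
grip_width: 0.0
finger_force: 2.8
```

Run:
```python
from h import *
s=env.state();print(s["tool_pos"],s["force"])
c=env.camera("top");im=c["image"];cv2.imwrite("pics/t2.png",cv2.resize(im[120:270,240:440,::-1],None,fx=4,fy=4,interpolation=cv2.INTER_CUBIC))
```

```text
[470.86165029 -64.86544298  13.63839374] [-2.16643237  4.88655942  5.39778857]
```

View pics/t2.png

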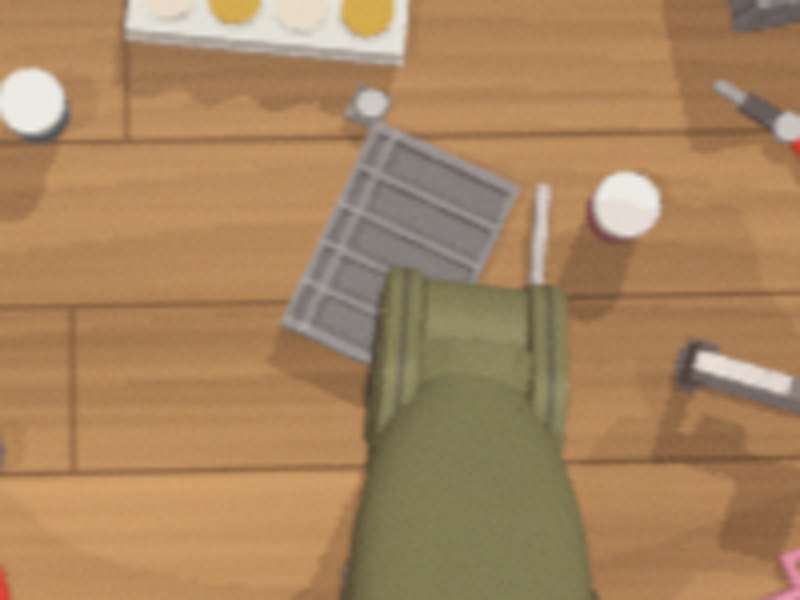

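The picture shows the board at crop (400,240), about 72° round and still 15 to 20° from the fence at (540,235). I'll continue and slow down for the last part.

Request:
{"fn": "send_rows", "kwargs": {"commands": [[[0.001, -0.012, 0, 0, 0, 0.052, 0], [0.003, -0.024, 0, 0, 0, 0.105, 0], [0.006, -0.035, 0, 0, 0, 0.157, 0], [0.008, -0.042, 0, 0, 0, 0.192, 0], [0.009, -0.047, 0, 0, 0, 0.209, 0]]]}}

```text
time_s: 4.93
tool_pos: [479.6, -112.1, 13.2]
ee_rot: [[-0.217, -0.976, -0.0], [-0.976, 0.217, 0.001], [-0.001, 0.0, -1.0]]
force: [-2.2, 3.3, 2.3]
grip_width: 0.0
finger_force: 1.8
```

Request:
{"fn": "send_rows", "kwargs": {"commands": [[[0.001, -0.004, 0, 0, 0, 0.017, 0], [0.002, -0.007, 0, 0, 0, 0.035, 0], [0.004, -0.011, 0, 0, 0, 0.052, 0], [0.005, -0.015, 0, 0, 0, 0.07, 0], [0.006, -0.017, 0, 0, 0, 0.08, 0]]]}}

```text
time_s: 5.35
tool_pos: [485.0, -128.7, 12.6]
ee_rot: [[-0.137, -0.991, -0.001], [-0.991, 0.137, 0.001], [-0.001, 0.001, -1.0]]
force: [-3.5, 4.8, 5.2]
grip_width: -0.3
finger_force: 3.4
```

Request:
{"fn": "send_rows", "kwargs": {"commands": [[[0.001, -0.002, 0, 0, 0, 0.009, 0], [0.001, -0.003, 0, 0, 0, 0.013, 0], [0.002, -0.004, 0, 0, 0, 0.017, 0], [0.002, -0.005, 0, 0, 0, 0.022, 0], [0.002, -0.005, 0, 0, 0, 0.022, 0]]]}}

```text
time_s: 5.77
tool_pos: [487.0, -133.9, 12.3]
ee_rot: [[-0.116, -0.993, -0.002], [-0.993, 0.116, -0.0], [0.0, 0.002, -1.0]]
force: [-3.9, 3.2, 2.5]
grip_width: -0.1
finger_force: 2.2
```

Request:
{"fn": "send_rows", "kwargs": {"commands": [[[0.001, -0.002, 0, 0, 0, 0.006, 0], [0.001, -0.003, 0, 0, 0, 0.01, 0], [0.002, -0.004, 0, 0, 0, 0.014, 0], [0.003, -0.005, 0, 0, 0, 0.018, 0], [0.003, -0.005, 0, 0, 0, 0.018, 0]]]}}

```text
time_s: 6.18
tool_pos: [489.7, -139.2, 12.1]
ee_rot: [[-0.098, -0.995, -0.003], [-0.995, 0.098, -0.0], [0.001, 0.002, -1.0]]
force: [-5.5, 2.0, 4.1]
grip_width: -0.2
finger_force: 3.0
```

Run:
```python
from h import *
c=env.camera("top");im=c["image"];cv2.imwrite("pics/t3.png",cv2.resize(im[135:215,315:395,::-1],None,fx=7,fy=7,interpolation=cv2.INTER_CUBIC))
c=env.camera("wrist");cv2.imwrite("pics/w3.png",c["image"][:,:,::-1])
```

```text
(no output)
```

View pics/w3.png

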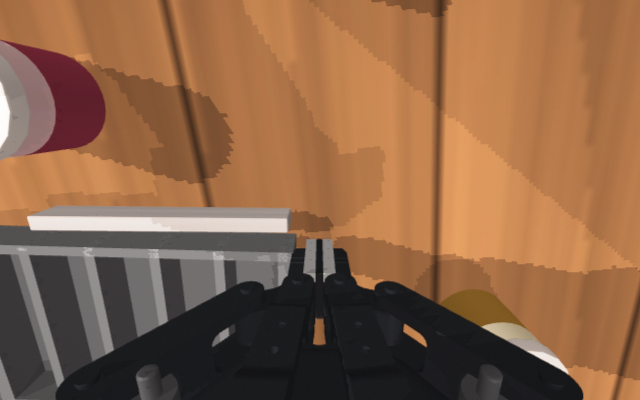

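The wrist view shows the board edge from (0,228) to (297,240) and the fence's near edge from (30,230) to (290,232). About 2° still seems to remain at the far corner, and the force is low, so I'll push further.

Request:
{"fn": "send_rows", "kwargs": {"commands": [[[0.001, -0.001, 0, 0, 0, 0.004, 0], [0.001, -0.002, 0, 0, 0, 0.008, 0], [0.002, -0.003, 0, 0, 0, 0.011, 0], [0.002, -0.004, 0, 0, 0, 0.014, 0], [0.002, -0.004, 0, 0, 0, 0.014, 0]]]}}

```text
time_s: 6.7
tool_pos: [491.7, -143.3, 12.0]
ee_rot: [[-0.084, -0.996, -0.002], [-0.996, 0.084, -0.001], [0.001, 0.002, -1.0]]
force: [-5.1, -0.1, 2.6]
grip_width: 0.1
finger_force: 2.8
```

Request:
{"fn": "send_rows", "kwargs": {"commands": [[[0.001, -0.001, 0, 0, 0, 0.004, 0], [0.001, -0.002, 0, 0, 0, 0.008, 0], [0.002, -0.002, 0, 0, 0, 0.008, 0], [0.002, -0.003, 0, 0, 0, 0.008, 0], [0.002, -0.003, 0, 0, 0, 0.008, 0]]]}}

```text
time_s: 7.12
tool_pos: [493.3, -146.3, 12.0]
ee_rot: [[-0.076, -0.997, -0.003], [-0.997, 0.076, -0.001], [0.001, 0.003, -1.0]]
force: [-6.5, 1.3, 3.7]
grip_width: -0.0
finger_force: 3.1
```

Run:
```python
from h import *
c=env.camera("wrist");im=c["image"];T=c["T"]
cv2.imwrite("pics/w4.png",cv2.resize(im[190:270,0:330,::-1],None,fx=2.4,fy=4,interpolation=cv2.INTER_CUBIC))
```

```text
(no output)
```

View pics/w4.png

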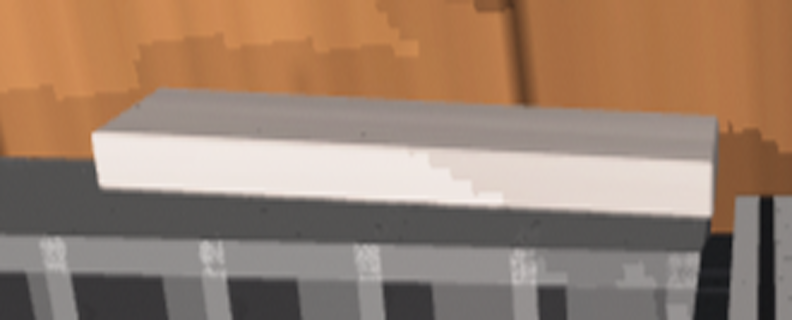

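Run:
```python
from h import *
c=env.camera("wrist");g=cv2.cvtColor(c["image"],cv2.COLOR_RGB2GRAY).astype(int)
P=[]
for col in (60,100,140,180,220,260):print(col,g[218:262,col].tolist())
for n,z,ps in(("fence",18,[(41.7,237),(296.7,244)]),("board",24,[(41.7,249.5),(293.8,252.5)])):
    q=[ray(c,p,z) for p in ps];d=q[0]-q[1];print(n,np.round(q,1),np.degrees(np.arctan2(d[1],d[0])),np.linalg.norm(d))
```

```text
60 [145, 146, 145, 145, 142, 186, 221, 233, 234, 234, 233, 232, 232, 232, 231, 231, 231, 229, 230, 163, 94, 81, 83, 82, 82, 82, 82, 82, 82, 82, 81, 105, 137, 143, 143, 143, 143, 143, 143, 142, 127, 77, 57, 56]
100 [147, 145, 146, 145, 145, 147, 176, 218, 230, 234, 234, 233, 233, 233, 233, 232, 231, 231, 231, 232, 168, 98, 83, 86, 86, 84, 83, 83, 83, 83, 83, 83, 125, 142, 143, 143, 143, 144, 144, 144, 143, 98, 63, 57]
140 [148, 147, 144, 143, 144, 145, 147, 161, 214, 231, 233, 234, 233, 233, 233, 232, 232, 231, 231, 231, 233, 188, 109, 83, 83, 84, 84, 82, 83, 83, 83, 83, 96, 135, 145, 144, 143, 144, 145, 144, 144, 138, 118, 111]
180 [144, 147, 148, 144, 143, 144, 144, 147, 153, 203, 215, 217, 218, 217, 232, 234, 233, 233, 232, 232, 233, 233, 197, 116, 84, 84, 83, 84, 83, 83, 84, 83, 83, 120, 141, 145, 145, 144, 145, 145, 146, 145, 128, 106]
220 [141, 144, 147, 150, 146, 143, 144, 144, 147, 150, 198, 216, 219, 219, 218, 217, 217, 217, 217, 217, 216, 215, 216, 202, 126, 87, 88, 84, 86, 85, 91, 93, 92, 89, 123, 130, 135, 144, 146, 173, 182, 186, 175, 152]
260 [142, 144, 147, 150, 150, 149, 146, 146, 146, 148, 150, 188, 216, 221, 221, 221, 221, 219, 220, 218, 219, 219, 218, 218, 211, 135, 87, 84, 84, 83, 83, 83, 80, 83, 100, 123, 128, 128, 144, 142, 139, 139, 146, 141]
fence [[ 632.4 -170.6]
 [ 504.5 -156.8]] -6.168309141284186 128.58871520503916
board [[ 628.3 -166.3]
 [ 505.7 -155.1]] -5.204356623693033 123.15799356098658
```

The dark strip is the board's side face above the fence. The board is about 1° over-turned: its far corner touches, while the pin end stands about 3 mm off because of the pin play. I'll finish flush by nudging the middle of the opposite (y=10) side straight towards the fence.

Request:
{"fn": "send_rows", "kwargs": {"commands": [[[-0.01, 0.001, 0, 0, 0, 0, 0], [-0.02, 0.002, 0, 0, 0, 0, 0], [-0.02, 0.002, 0.03, 0, 0, 0, 0], [-0.02, 0.002, 0.06, 0, 0, 0, 0], [-0.02, 0.002, 0.07, 0, 0, 0, 0]]]}}

```text
time_s: 7.63
tool_pos: [477.3, -145.2, 85.8]
ee_rot: [[-0.076, -0.997, 0.007], [-0.997, 0.076, -0.003], [0.002, -0.007, -1.0]]
force: [0.6, -0.1, 0.8]
grip_width: -0.1
finger_force: 0.0
```

Request:
{"fn": "send_rows", "kwargs": {"commands": [[[0.03, 0.026, 0, 0, 0, 0, 0], [0.06, 0.052, 0, 0, 0, 0, 0], [0.09, 0.078, 0, 0, 0, 0, 0], [0.12, 0.104, 0, 0, 0, 0, 0], [0.142, 0.126, 0, 0, 0, 0, 0]]]}}

```text
time_s: 8.05
tool_pos: [620.3, -16.6, 82.9]
ee_rot: [[-0.075, -0.997, 0.005], [-0.997, 0.075, -0.0], [-0.0, -0.005, -1.0]]
force: [0.2, 0.4, -0.7]
grip_width: 0.4
finger_force: 0.0
```

Run:
```python
from h import *
s=env.state();print(s["tool_pos"],s["ee_rot"][:,1],s["force"])
c=env.camera("wrist");im=c["image"];cv2.imwrite("pics/w5.png",im[:,:,::-1])
```

```text
[620.32235889 -16.59316753  82.92961731] [-0.99716594  0.07507994 -0.00480456] [ 0.16657296  0.39658284 -0.68760693]
```

View pics/w5.png

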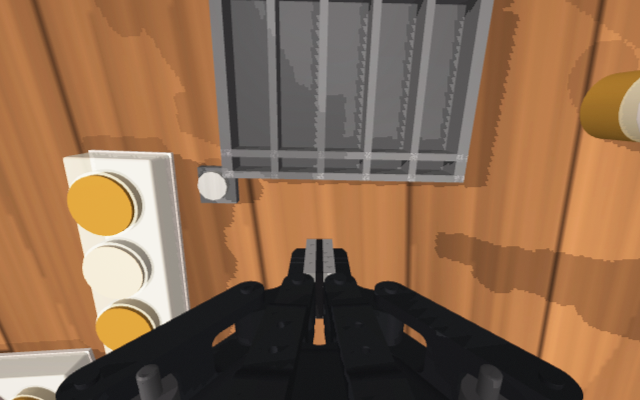

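The wrist view shows the fingertips at (320,245) clear beside the board's slotted side, which runs from (225,178) to (463,182), with the pin at (212,185). I'll lower and nudge.

Request:
{"fn": "send_rows", "kwargs": {"commands": [[[0, 0, -0.03, 0, 0, 0, 0], [0, 0, -0.055, 0, 0, 0, 0], [0, 0, -0.068, 0, 0, 0, 0], [0, 0, -0.07, 0, 0, 0, 0], [0, 0, -0.07, 0, 0, 0, 0]]]}}

```text
time_s: 8.52
tool_pos: [616.1, -18.3, 11.5]
ee_rot: [[-0.076, -0.997, -0.001], [-0.997, 0.076, -0.0], [0.0, 0.001, -1.0]]
force: [0.2, -0.0, 0.9]
grip_width: 0.2
finger_force: 0.0
```

Request:
{"fn": "send_rows", "kwargs": {"commands": [[[0, -0.004, 0, 0, 0, 0, 0], [-0.001, -0.008, 0, 0, 0, 0, 0], [-0.001, -0.011, 0, 0, 0, 0, 0], [-0.001, -0.013, 0, 0, 0, 0, 0], [-0.002, -0.015, 0, 0, 0, 0, 0]]]}}

```text
time_s: 8.93
tool_pos: [616.0, -33.3, 13.3]
ee_rot: [[-0.076, -0.997, 0.002], [-0.997, 0.076, 0.001], [-0.001, -0.002, -1.0]]
force: [2.5, 4.2, 2.4]
grip_width: 0.0
finger_force: 2.1
```

Request:
{"fn": "send_rows", "kwargs": {"commands": [[[0, -0.001, 0, 0, 0, 0, 0], [0, -0.002, 0, 0, 0, 0, 0], [0, -0.003, 0, 0, 0, 0, 0], [0, -0.004, 0, 0, 0, 0, 0], [0, -0.004, 0, 0, 0, 0, 0]]]}}

```text
time_s: 9.35
tool_pos: [616.0, -34.9, 13.3]
ee_rot: [[-0.074, -0.997, 0.002], [-0.997, 0.074, 0.004], [-0.004, -0.002, -1.0]]
force: [0.2, 6.7, 4.5]
grip_width: -0.1
finger_force: 3.2
```

Request:
{"fn": "send_rows", "kwargs": {"commands": [[[0, -0.001, 0, 0, 0, 0, 0], [0, -0.002, 0, 0, 0, 0, 0], [0, -0.003, 0, 0, 0, 0, 0], [0, -0.003, 0, 0, 0, 0, 0], [0, -0.003, 0, 0, 0, 0, 0]]]}}

```text
time_s: 9.77
tool_pos: [616.9, -36.1, 13.3]
ee_rot: [[-0.073, -0.997, 0.004], [-0.997, 0.073, 0.008], [-0.008, -0.003, -1.0]]
force: [2.7, 11.3, 3.0]
grip_width: 0.3
finger_force: 5.4
```

Request:
{"fn": "send_rows", "kwargs": {"commands": [[[0, -0.002, 0, 0, 0, 0, 0], [0, -0.004, 0, 0, 0, 0, 0], [0, -0.005, 0, 0, 0, 0, 0], [0, -0.005, 0, 0, 0, 0, 0], [0, -0.005, 0, 0, 0, 0, 0]]]}}

```text
time_s: 10.18
tool_pos: [616.9, -36.3, 13.4]
ee_rot: [[-0.07, -0.998, 0.004], [-0.997, 0.07, 0.017], [-0.017, -0.003, -1.0]]
force: [2.1, 22.5, 3.7]
grip_width: -0.2
finger_force: 11.1
```

Run:
```python
from h import *
c=env.camera("wrist");im=c["image"];g=cv2.cvtColor(im,cv2.COLOR_RGB2GRAY)
t=env.camera("top");cv2.imwrite("pics/t6.png",cv2.resize(t["image"][135:215,315:395,::-1],None,fx=7,fy=7,interpolation=cv2.INTER_CUBIC))
cv2.imwrite("pics/w6.png",im[:,:,::-1])
print([np.round(proj(c,p)) for p in ([630,-170,18],[500,-156,18],[694.7,-44.4,19])])
```

```text
[array([262., -46.]), array([599., -32.]), array([170., 256.])]
```

View pics/t6.png

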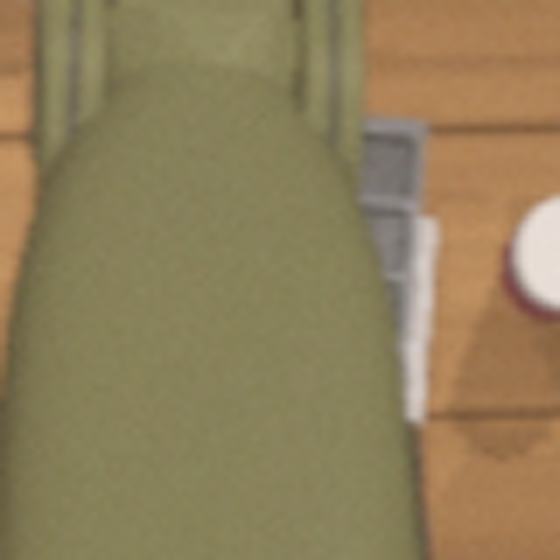

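The press met a hard stop at 22 N, and the top crop shows the board side lying along the fence at (425,320). Backing off and moving towards the five-tooth comb.

Request:
{"fn": "send_rows", "kwargs": {"commands": [[[0, 0.01, 0, 0, 0, 0, 0], [0, 0.03, 0, 0, 0, 0, 0], [0, 0.04, 0.03, 0, 0, 0, 0], [0, 0.04, 0.07, 0, 0, 0, 0], [0, 0.04, 0.11, 0, 0, 0, 0]]]}}

```text
time_s: 10.7
tool_pos: [613.0, -4.6, 122.0]
ee_rot: [[-0.074, -0.997, -0.005], [-0.997, 0.074, -0.001], [0.002, 0.005, -1.0]]
force: [1.4, -0.1, -1.2]
grip_width: -0.0
finger_force: 0.0
```

Request:
{"fn": "send_rows", "kwargs": {"commands": [[[-0.02, 0.03, 0.02, 0, 0, -0.03, 50], [-0.04, 0.06, 0.04, 0, 0, -0.06, 100], [-0.055, 0.09, 0.06, 0, 0, -0.09, 100], [-0.07, 0.12, 0.07, 0, 0, -0.09, 100], [-0.085, 0.155, 0.07, 0, 0, -0.09, 100]]]}}

```text
time_s: 11.12
tool_pos: [530.7, 150.5, 195.3]
ee_rot: [[-0.166, -0.986, 0.005], [-0.986, 0.166, -0.0], [-0.001, -0.005, -1.0]]
force: [1.7, -0.0, 0.2]
grip_width: 60.3
finger_force: 0.0
```

Request:
{"fn": "send_rows", "kwargs": {"commands": [[[-0.015, 0.035, 0, 0, 0, 0, 100], [-0.03, 0.07, 0, 0, 0, 0, 100], [-0.045, 0.1, 0, 0, 0, 0, 100], [-0.05, 0.13, 0, 0, 0, 0, 100], [-0.05, 0.13, 0, 0, 0, 0, 100]]]}}

```text
time_s: 11.53
tool_pos: [478.7, 284.4, 192.3]
ee_rot: [[-0.159, -0.987, 0.0], [-0.987, 0.159, 0.002], [-0.002, -0.0, -1.0]]
force: [1.7, -0.9, 0.5]
grip_width: 85.1
finger_force: 0.0
```

Run:
```python
from h import *
s=env.state();print(s["tool_pos"],s["ee_rot"][:,1],s["force"],s["grip_width"])
c=env.camera("wrist");im=c["image"];cv2.imwrite("pics/w7.png",im[:,:,::-1])
for k in blob(im,(0,0,640,400),(0,0,150),(179,60,255),4):print("w",cv2.boundingRect(k),cv2.minAreaRect(k))
c=env.camera("top");im=c["image"]
k=blob(im,(310,140,380,225),(0,0,60),(179,70,255),1)[0];print(cv2.minAreaRect(np.array([ray(c,p,24) for p in k],np.float32)))
cv2.imwrite("pics/t7.png",cv2.resize(im[135:220,310:390,::-1],None,fx=7,fy=7,interpolation=cv2.INTER_CUBIC))
```

```text
[478.67325921 284.36507929 192.25622078] [-9.87248389e-01  1.59187274e-01 -1.75713740e-04] [ 1.67132639 -0.93629656  0.49471883] 85.14195927828783
w (0, 297, 160, 64) ((80.2555160522461, 329.3549499511719), (57.078895568847656, 160.67234802246094), 86.98721313476562)
w (344, 140, 25, 169) ((357.59161376953125, 224.19677734375), (21.38037109375, 168.53099060058594), 2.4540319442749023)
w (60, 124, 51, 49) ((85.0, 148.0), (48.0, 50.0), 90.0)
w (0, 0, 43, 91) ((20.999996185302734, 44.99999237060547), (41.99999237060547, 89.99998474121094), 0.0)
((604.351806640625, -99.7449722290039), (151.8624725341797, 191.7466583251953), 83.64966583251953)
```

View pics/w7.png

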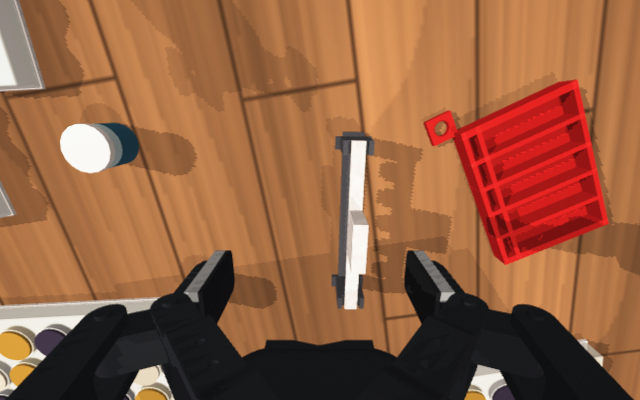

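The wrist view shows the comb at (355,225) in its rest, with the handle top at (360,243). Its shadow at (400,190) shows five narrow teeth, so this is the right comb. The two-tooth comb is on the other side of the bench. From here I'll measure numerically.

Run:
```python
from h import *
im=env.camera("wrist")["image"];g=cv2.cvtColor(im,cv2.COLOR_RGB2GRAY)
print(range(334,378))
for r in (138,141,150,170,190,200,205,208,211,214,220,230,240,250,260,265,268,271,274,280,295,303,307,310):print(r,g[r,334:378].tolist())
```

```text
range(334, 378)
138 [125, 128, 128, 129, 129, 130, 130, 129, 128, 106, 82, 78, 79, 79, 79, 79, 77, 78, 78, 78, 79, 79, 80, 79, 76, 76, 77, 79, 78, 77, 77, 76, 83, 98, 105, 125, 141, 150, 154, 156, 157, 157, 157, 154]
141 [124, 126, 106, 81, 78, 77, 78, 67, 53, 49, 51, 51, 50, 51, 51, 48, 46, 48, 50, 50, 50, 49, 50, 51, 51, 52, 50, 52, 51, 51, 52, 52, 50, 47, 49, 56, 65, 70, 103, 142, 142, 132, 132, 145]
150 [121, 123, 100, 77, 78, 80, 73, 62, 63, 62, 74, 89, 94, 94, 93, 79, 64, 67, 160, 237, 248, 248, 247, 245, 244, 243, 243, 244, 244, 244, 244, 246, 245, 190, 65, 46, 74, 94, 93, 94, 95, 110, 122, 122]
170 [117, 118, 120, 122, 124, 127, 128, 129, 104, 80, 80, 79, 78, 79, 84, 90, 91, 157, 233, 246, 247, 247, 247, 247, 246, 246, 246, 246, 247, 248, 249, 243, 178, 70, 76, 96, 117, 135, 144, 148, 151, 153, 155, 157]
190 [117, 115, 113, 116, 118, 121, 122, 112, 91, 80, 79, 79, 78, 85, 90, 91, 135, 233, 249, 248, 248, 249, 249, 249, 249, 249, 249, 249, 248, 247, 228, 147, 104, 113, 111, 92, 79, 89, 111, 132, 144, 148, 151, 153]
200 [117, 117, 115, 115, 115, 117, 120, 102, 84, 82, 79, 78, 7
[... 3283 characters left out ...]
125, 126, 125, 124, 123, 121, 122, 123, 128, 128, 127, 127, 123]
303 [117, 116, 114, 113, 87, 70, 77, 78, 78, 72, 64, 73, 206, 240, 241, 241, 241, 242, 243, 243, 244, 244, 242, 244, 201, 83, 47, 62, 78, 78, 78, 93, 116, 125, 124, 124, 123, 120, 121, 123, 127, 128, 128, 126]
307 [116, 115, 116, 114, 96, 80, 77, 77, 78, 70, 61, 76, 216, 242, 241, 243, 244, 245, 245, 244, 242, 240, 239, 237, 183, 69, 50, 65, 78, 78, 76, 101, 120, 126, 125, 124, 122, 121, 121, 121, 124, 127, 128, 127]
310 [116, 116, 116, 116, 107, 90, 79, 79, 80, 96, 112, 117, 218, 240, 239, 239, 239, 240, 240, 239, 239, 240, 241, 240, 187, 112, 93, 70, 80, 80, 80, 109, 126, 126, 125, 124, 123, 122, 119, 119, 123, 127, 127, 126]
```

Run:
```python
from h import *
c=env.camera("wrist");g=cv2.cvtColor(c["image"],cv2.COLOR_RGB2GRAY)
print("top end",g[138:152,360].tolist(),"handle start",g[212:234,362].tolist(),"handle end",g[268:284,363].tolist(),"bot end",g[300:318,352].tolist())
for n,z,ps in(("spine",52,[(359.5,150),(358.6,170),(353.1,280),(352.4,295)]),("handle",92,[(361.8,230),(361.3,240),(360.7,250),(360.2,260),(359.6,271)])):
    q=np.array([ray(c,p,z) for p in ps]);d=q[0]-q[-1];print(n,np.round(q,1).tolist(),np.degrees(np.arctan2(d[1],d[0])))
s=env.state();print(s["tool_pos"],s["ee_rot"][:,1])
```

```text
top end [77, 77, 76, 56, 50, 50, 51, 135, 231, 242, 243, 242, 243, 243] handle start [248, 248, 237, 185, 157, 158, 160, 158, 156, 157, 158, 160, 162, 166, 169, 169, 165, 173, 239, 248, 248, 248] handle end [247, 246, 246, 247, 246, 246, 246, 245, 246, 246, 181, 76, 54, 59, 59, 58] bot end [242, 242, 242, 242, 242, 244, 245, 246, 245, 244, 241, 239, 238, 167, 120, 120, 120, 120]
spine [[435.8, 247.3], [439.1, 266.5], [460.5, 387.1], [463.7, 405.9]] -100.00546318065514
handle [[447.2, 312.4], [448.8, 321.9], [450.6, 331.7], [452.3, 341.7], [454.3, 353.0]] -99.90421713170352
[479.92226939 279.01359989 192.0891842 ] [-9.86233495e-01  1.65358679e-01  1.47378408e-05]
```

Request:
{"fn": "send_rows", "kwargs": {"commands": [[[-0.014, 0.028, 0, 0, 0, -0.004, 100], [-0.025, 0.05, 0, 0, 0, -0.008, 100], [-0.0286, 0.057, 0, 0, 0, -0.008, 100], [-0.0286, 0.057, -0.02, 0, 0, -0.008, 100], [-0.0286, 0.057, -0.04, 0, 0, -0.008, 100]]]}}

```text
time_s: 12.15
tool_pos: [452.9, 336.8, 153.1]
ee_rot: [[-0.173, -0.985, 0.003], [-0.985, 0.173, 0.001], [-0.002, -0.003, -1.0]]
force: [0.7, 0.4, -1.1]
grip_width: 85.2
finger_force: 0.0
```

Request:
{"fn": "send_rows", "kwargs": {"commands": [[[0, 0, -0.03, 0, 0, 0, 100], [0, 0, -0.06, 0, 0, 0, 100], [0, 0, -0.08, 0, 0, 0, 100], [0, 0, -0.094, 0, 0, 0, 100], [0, 0, -0.094, 0, 0, 0, 100]]]}}

```text
time_s: 12.57
tool_pos: [449.7, 333.5, 55.0]
ee_rot: [[-0.175, -0.985, -0.005], [-0.985, 0.175, -0.005], [0.006, 0.004, -1.0]]
force: [-0.9, -0.9, -0.4]
grip_width: 85.6
finger_force: 0.0
```

Request:
{"fn": "send_rows", "kwargs": {"commands": [[[0, 0, 0, 0, 0, 0, 100], [0, 0, 0, 0, 0, 0, 60], [0, 0, 0, 0, 0, 0, 40], [0, 0, 0, 0, 0, 0, 30], [0, 0, 0, 0, 0, 0, 25]]]}}

```text
time_s: 12.98
tool_pos: [452.1, 337.4, 59.4]
ee_rot: [[-0.173, -0.985, 0.002], [-0.985, 0.173, 0.001], [-0.001, -0.002, -1.0]]
force: [-0.5, 0.0, -0.3]
grip_width: 39.3
finger_force: 0.0
```

Run:
```python
from h import *
s=env.state();print(s["tool_pos"],s["ee_rot"][:,1],s["force"],s["grip_width"],s["finger_force"])
```

```text
[452.08766408 337.39754584  59.43809016] [-0.9849546   0.17280639 -0.00154655] [-0.53190246  0.03207243 -0.28987112] 39.33863611686039 0.0
```

Aligned on the handle; closing at 50 N, then lifting.

Request:
{"fn": "send_rows", "kwargs": {"commands": [[[0, 0, 0, 0, 0, 0, 15], [0, 0, 0, 0, 0, 0, 8], [0, 0, 0, 0, 0, 0, 0], [0, 0, 0, 0, 0, 0, 0], [0, 0, 0, 0, 0, 0, 0]]], "grip_force": 50}}

```text
time_s: 13.4
tool_pos: [451.4, 337.2, 58.7]
ee_rot: [[-0.173, -0.985, 0.0], [-0.985, 0.173, 0.0], [-0.0, -0.0, -1.0]]
force: [-1.0, -0.0, 4.7]
grip_width: 13.1
finger_force: 52.9
```

Request:
{"fn": "send_rows", "kwargs": {"commands": [[[0, 0, 0, 0, 0, 0, 0], [0, 0, 0, 0, 0, 0, 0], [0, 0, 0.005, 0, 0, 0, 0], [0, 0, 0.015, 0, 0, 0, 0], [0, 0, 0.03, 0, 0, 0, 0]]]}}

```text
time_s: 13.82
tool_pos: [450.2, 336.0, 87.5]
ee_rot: [[-0.173, -0.985, -0.003], [-0.985, 0.173, -0.002], [0.003, 0.002, -1.0]]
force: [0.2, 0.3, -0.7]
grip_width: 13.1
finger_force: 52.2
```

Request:
{"fn": "send_rows", "kwargs": {"commands": [[[0, 0, 0.02, 0, 0, 0, 0], [0, 0, 0.045, 0, 0, 0, 0], [0, 0, 0.075, 0, 0, 0, 0], [0, 0, 0.1, 0, 0, 0, 0], [0, 0, 0.11, 0, 0, 0, 0]]]}}

```text
time_s: 14.23
tool_pos: [452.9, 338.1, 202.6]
ee_rot: [[-0.173, -0.985, 0.005], [-0.985, 0.173, 0.004], [-0.004, -0.004, -1.0]]
force: [0.8, 0.8, -1.5]
grip_width: 13.3
finger_force: 52.2
```

Run:
```python
from h import *
c=env.camera("top");im=c["image"];g=cv2.cvtColor(im,cv2.COLOR_RGB2GRAY);hsv=cv2.cvtColor(im,cv2.COLOR_RGB2HSV)
m=cv2.inRange(hsv,(0,0,50),(179,60,185));m[:, :315]=0;m[:,385:]=0;m[:146]=0;m[220:]=0
m=cv2.morphologyEx(m,cv2.MORPH_OPEN,np.ones((7,7)))
k=max(cv2.findContours(m,0,1)[0],key=cv2.contourArea).reshape(-1,2)
print(cv2.boundingRect(k),cv2.minAreaRect(np.array([ray(c,p,24) for p in k],np.float32)))
for r in (165,175,185,195):print(r,g[r,318:384].tolist())
for col in(334,336,337,338):print(col,g[145:215,col].tolist())
s=env.state();print(s["tool_pos"],s["ee_rot"].round(3).tolist())
```

```text
(332, 149, 43, 59) ((593.47509765625, -105.5788345336914), (120.20091247558594, 170.94873046875), 83.73355102539062)
165 [140, 146, 146, 150, 150, 151, 150, 149, 147, 147, 148, 148, 150, 147, 140, 129, 125, 134, 142, 125, 118, 120, 133, 142, 125, 120, 122, 128, 131, 131, 130, 129, 129, 131, 128, 127, 128, 129, 126, 126, 126, 125, 126, 126, 122, 117, 115, 117, 115, 113, 112, 107, 110, 106, 105, 130, 151, 149, 142, 140, 142, 145, 145, 144, 144, 146]
175 [140, 138, 137, 138, 140, 136, 138, 137, 138, 139, 142, 148, 141, 129, 127, 127, 137, 142, 129, 121, 122, 136, 145, 131, 119, 124, 131, 132, 130, 129, 129, 129, 128, 127, 126, 127, 126, 124, 126, 126, 121, 118, 118, 116, 114, 111, 108, 112, 106, 109, 110, 112, 113, 115, 133, 152, 175, 199, 185, 143, 146, 151, 152, 151, 152, 153]
185 [137, 137, 136, 135, 140, 137, 136, 136, 136, 137, 137, 136, 124, 114, 114, 132, 145, 134, 120, 121, 135, 148, 135, 120, 126, 129, 130, 130, 129, 125, 126, 124, 123, 126, 125, 123, 120, 119, 118, 115, 112, 111, 113, 114, 111, 118, 116, 116, 117, 125, 132, 137, 136, 145, 155, 184, 203, 185, 146, 139, 143, 142
[... 1187 characters left out ...]
 123, 133, 145, 119, 113, 121, 121, 118, 119, 119, 121, 122, 147, 135, 109, 120, 121, 118, 125, 123, 121, 123, 131, 142, 133, 126, 119, 123, 127, 128, 129, 125, 128, 142, 144, 142, 108, 109, 109, 113, 111, 114, 116, 111, 107, 107]
338 [140, 141, 146, 152, 159, 154, 128, 120, 123, 125, 126, 125, 123, 123, 123, 144, 134, 106, 118, 122, 118, 119, 119, 120, 122, 129, 148, 118, 114, 120, 122, 124, 120, 126, 126, 130, 149, 147, 126, 133, 135, 132, 137, 136, 134, 138, 145, 147, 147, 132, 132, 136, 138, 137, 135, 131, 131, 137, 143, 139, 104, 104, 111, 111, 114, 113, 112, 116, 104, 107]
[453.34305829 338.41588844 202.9160789 ] [[-0.173, -0.985, 0.006], [-0.985, 0.173, 0.004], [-0.005, -0.005, -1.0]]
```

Request:
{"fn": "send_rows", "kwargs": {"commands": [[[0.01, -0.022, 0, 0, 0, -0.1, 0], [0.02, -0.044, 0, 0, 0, -0.2, 0], [0.03, -0.066, 0, 0, 0, -0.3, 0], [0.04, -0.088, 0, 0, 0, -0.4, 0], [0.051, -0.11, 0, 0, 0, -0.5, 0]]]}}

```text
time_s: 14.7
tool_pos: [501.6, 225.6, 196.6]
ee_rot: [[-0.627, -0.779, -0.003], [-0.779, 0.627, -0.001], [0.003, 0.001, -1.0]]
force: [0.4, 0.6, -1.8]
grip_width: 13.4
finger_force: 52.1
```

Request:
{"fn": "send_rows", "kwargs": {"commands": [[[0.01, -0.022, 0, 0, 0, -0.1, 0], [0.02, -0.044, 0, 0, 0, -0.2, 0], [0.03, -0.066, 0, 0, 0, -0.3, 0], [0.04, -0.088, 0, 0, 0, -0.4, 0], [0.051, -0.11, 0, 0, 0, -0.5, 0]]]}}

```text
time_s: 15.12
tool_pos: [552.6, 115.6, 196.6]
ee_rot: [[-0.924, -0.382, -0.003], [-0.382, 0.924, -0.001], [0.003, 0.001, -1.0]]
force: [0.3, 1.3, -0.7]
grip_width: 13.4
finger_force: 52.1
```

Request:
{"fn": "send_rows", "kwargs": {"commands": [[[0.01, -0.022, 0, 0, 0, -0.1, 0], [0.02, -0.044, 0, 0, 0, -0.2, 0], [0.03, -0.066, 0, 0, 0, -0.3, 0], [0.042, -0.088, 0, 0, 0, -0.4, 0], [0.053, -0.112, 0, 0, 0, -0.506, 0]]]}}

```text
time_s: 15.53
tool_pos: [605.9, 4.0, 196.4]
ee_rot: [[-0.994, 0.113, -0.003], [0.113, 0.994, 0.0], [0.003, -0.0, -1.0]]
force: [0.2, -0.5, -1.0]
grip_width: 13.7
finger_force: 52.1
```

Request:
{"fn": "send_rows", "kwargs": {"commands": [[[0, 0, -0.03, 0, 0, 0, 0], [0, 0, -0.06, 0, 0, 0, 0], [0, 0, -0.08, 0, 0, 0, 0], [0, 0, -0.09, 0, 0, 0, 0], [0, 0, -0.09, 0, 0, 0, 0]]]}}

```text
time_s: 15.95
tool_pos: [603.2, 4.9, 104.3]
ee_rot: [[-0.994, 0.109, -0.008], [0.109, 0.994, -0.0], [0.008, -0.001, -1.0]]
force: [-0.0, 0.2, -0.4]
grip_width: 13.8
finger_force: 52.1
```

Request:
{"fn": "send_rows", "kwargs": {"commands": [[[0, 0, 0, 0, 0, 0, 0], [0, 0, 0, 0, 0, 0, 0], [0, 0, 0, 0, 0, 0, 0]]]}}

```text
time_s: 16.2
tool_pos: [607.7, 5.2, 110.0]
ee_rot: [[-0.994, 0.108, 0.003], [0.108, 0.994, -0.0], [-0.003, 0.0, -1.0]]
force: [-0.0, 0.1, -1.1]
grip_width: 13.3
finger_force: 52.1
```

Run:
```python
from h import *
s=env.state();print(s["tool_pos"],s["ee_rot"].round(4).tolist(),s["grip_width"],s["force"])
c=env.camera("wrist");cv2.imwrite("pics/w8.png",c["image"][:,:,::-1]);print(np.round(c["T"],3).tolist(),c["fx"])
b=np.radians(173.73);bx=np.array([np.cos(b),np.sin(b)]);by=np.array([-bx[1],bx[0]]);o=np.array([593.5,-105.6])-95*bx-70*by
print(o)
for i in range(5):
    x=31+32*i;print(i,[np.round(proj(c,[*(o+(x+dx)*bx+(20+dy)*by),24]),1).tolist() for dx,dy in((0,0),(-13.5,-5),(13.5,-5),(13.5,5),(-13.5,5))])
# comb predicted
t=s["tool_pos"][:2];ax=s["ee_rot"][:2,0]
for l in(-95,-25,25,95):print("comb",l,np.round(proj(c,[*(t+l*ax),s["tool_pos"][2]-6]),1),np.round(proj(c,[*(t+l*ax),s["tool_pos"][2]+34]),1))
```

```text
[607.67284723   5.183449   109.95647173] [[-0.9941, 0.1083, 0.0032], [0.1083, 0.9941, -0.0], [-0.0032, 0.0003, -1.0]] 13.33575477047144 [-0.03199461  0.12056973 -1.06439954]
[[0.109, 0.95, 0.292, 534.298], [0.994, -0.104, -0.032, 12.832], [-0.0, 0.294, -0.956, 251.785], [0.0, 0.0, 0.0, 1.0]] 292.2649531446977
[695.57670637 -46.39403732]
0 [[249.5, 271.0], [256.1, 284.3], [254.1, 257.2], [242.6, 257.2], [244.9, 284.3]]
1 [[246.9, 237.7], [253.8, 252.0], [251.7, 222.9], [239.7, 222.9], [242.2, 252.0]]
2 [[244.0, 201.7], [251.3, 217.3], [249.0, 185.7], [236.6, 185.7], [239.2, 217.2]]
3 [[241.0, 162.9], [248.6, 179.7], [246.1, 145.5], [233.1, 145.5], [236.0, 179.6]]
4 [[237.7, 120.7], [245.6, 138.9], [243.0, 101.8], [229.4, 101.8], [232.6, 138.9]]
comb -95 [319.7 380.2] [319.8 447.9]
comb -25 [319.7 287.2] [319.9 338.5]
comb 25 [319.7 205.7] [319.9 236.9]
comb 95 [319.8  61.8] [320.1  42.9]
```

Run:
```python
from h import *
g=cv2.cvtColor(cv2.imread("pics/w8.png"),cv2.COLOR_BGR2GRAY)
print("along slot line, rows 90-290:",[int(g[r,round(237.7+(r-120.7)*0.0785)]) for r in range(90,290)])
for r in(115,125,155,165,195,205,235,265):print(r,"c215-265",g[r,215:266].tolist())
print("comb end rows 50-75 col320",g[50:76,320].tolist())
for r in(80,110,140,170):print(r,"c300-340",g[r,300:341].tolist())
for r in(220,240,260):print(r,"c300-340",g[r,300:341].tolist())
print("handle col320 rows 180-260",g[180:260,320].tolist())
```

```text
along slot line, rows 90-290: [104, 104, 104, 104, 102, 102, 137, 145, 145, 145, 145, 145, 145, 144, 145, 144, 133, 85, 64, 61, 58, 58, 54, 54, 57, 58, 58, 58, 58, 73, 73, 74, 67, 66, 66, 59, 58, 57, 58, 57, 57, 76, 74, 74, 73, 68, 65, 65, 60, 58, 58, 64, 64, 96, 136, 143, 144, 143, 143, 143, 85, 53, 53, 54, 58, 58, 58, 76, 73, 73, 73, 68, 66, 59, 58, 58, 59, 58, 58, 58, 76, 74, 73, 67, 65, 65, 60, 58, 59, 63, 65, 65, 66, 80, 131, 143, 144, 143, 144, 126, 78, 58, 59, 58, 59, 75, 72, 73, 72, 67, 66, 66, 60, 58, 57, 58, 58, 58, 74, 73, 73, 73, 67, 62, 63, 65, 66, 65, 65, 66, 65, 129, 145, 144, 144, 144, 122, 71, 52, 51, 52, 52, 52, 70, 65, 63, 63, 64, 59, 57, 53, 52, 52, 51, 51, 51, 59, 60, 61, 62, 61, 62, 62, 61, 62, 88, 125, 133, 132, 133, 118, 77, 63, 60, 58, 57, 53, 53, 52, 52, 53, 51, 65, 63, 63, 60, 57, 58, 60, 61, 62, 62, 62, 61, 61, 61, 61, 92, 93, 45]
115 c215-265 [110, 111, 111, 110, 110, 110, 101, 95, 95, 110, 134, 144, 143, 144, 144, 145, 104, 59, 58, 58, 58, 58, 58, 93, 111, 102, 95, 96, 96, 113, 136, 146, 146, 145, 144, 144, 104, 57, 58, 58, 58, 58, 72, 96, 107, 106, 106,
[... 3130 characters left out ...]
249, 249, 249, 249, 249, 246, 229, 164, 107, 107, 107, 108]
260 c300-340 [69, 26, 65, 171, 217, 222, 223, 223, 222, 221, 222, 222, 223, 223, 223, 224, 223, 224, 225, 243, 250, 250, 250, 250, 249, 249, 249, 249, 249, 249, 249, 249, 249, 249, 242, 188, 74, 35, 85, 107, 106]
handle col320 rows 180-260 [226, 227, 228, 228, 230, 231, 231, 232, 233, 233, 234, 234, 234, 234, 234, 233, 233, 233, 233, 232, 232, 232, 232, 232, 232, 233, 208, 163, 149, 146, 143, 144, 145, 146, 147, 146, 143, 141, 142, 143, 144, 143, 144, 147, 148, 148, 148, 151, 154, 154, 154, 155, 154, 156, 155, 154, 160, 206, 220, 225, 226, 225, 226, 225, 225, 226, 226, 247, 249, 249, 249, 249, 249, 249, 249, 249, 249, 249, 249, 249]
```

Request:
{"fn": "send_rows", "kwargs": {"commands": [[[-0.001, -0.02, 0, 0, 0, 0, 0], [-0.003, -0.04, 0, 0, 0, 0, 0], [-0.004, -0.055, 0, 0, 0, 0, 0], [-0.004, -0.06, 0, 0, 0, 0, 0], [-0.004, -0.06, 0, 0, 0, 0, 0]]]}}

```text
time_s: 16.67
tool_pos: [602.8, -56.2, 109.0]
ee_rot: [[-0.994, 0.111, 0.001], [0.111, 0.994, 0.0], [-0.001, 0.0, -1.0]]
force: [0.8, 0.7, -0.7]
grip_width: 13.4
finger_force: 52.1
```

Request:
{"fn": "send_rows", "kwargs": {"commands": [[[0, 0, -0.01, 0, 0, 0, 0], [0, 0, -0.02, 0, 0, 0, 0], [0, 0, -0.02, 0, 0, 0, 0], [0, 0, -0.02, 0, 0, 0, 0], [0, 0, -0.02, 0, 0, 0, 0]]]}}

```text
time_s: 17.08
tool_pos: [602.0, -54.3, 87.7]
ee_rot: [[-0.994, 0.108, -0.001], [0.108, 0.994, 0.0], [0.001, 0.0, -1.0]]
force: [1.0, 0.8, -0.3]
grip_width: 13.5
finger_force: 52.1
```

Run:
```python
from h import *
for i in range(3):
    c=env.camera("wrist");s=env.state();print(s["tool_pos"].round(2),s["ee_rot"][:,1].round(4),s["ee_rot"][:,2].round(4),s["force"].round(1))
cv2.imwrite("pics/w9.png",c["image"][:,:,::-1]);g=cv2.cvtColor(c["image"],cv2.COLOR_RGB2GRAY)
b=np.radians(173.73);bx=np.array([np.cos(b),np.sin(b)]);by=np.array([-bx[1],bx[0]]);o=np.array([602.3,-55.5])-95*bx-20*by
P=lambda x,y:proj(c,[*(o+x*bx+y*by),24]).round(1)
# lane ribs beside the comb: print along-board profile on wall between slots and lanes & end wall
print("end wall corner",P(180,10),"outer wall",P(170,10),P(140,10),"inner wall",P(170,25),P(140,25),P(110,25))
for x in(150,130,115):
    r=int(round(P(x,20)[1]));print(x,r,g[r,270:370].tolist())
```

```text
[602.37 -54.51  88.14] [1.079e-01 9.942e-01 1.000e-04] [-2.e-04  1.e-04 -1.e+00] [ 0.6  0.6 -0.4]
[602.55 -54.61  88.4 ] [1.080e-01 9.942e-01 1.000e-04] [ 3.e-04  0.e+00 -1.e+00] [ 0.7 -0.9 -0.8]
[602.65 -54.69  88.54] [1.081e-01 9.941e-01 1.000e-04] [ 5.e-04  0.e+00 -1.e+00] [ 0.7  0.3 -1.5]
end wall corner [333.4  92.3] outer wall [333.2 108.1] [332.6 152.8] inner wall [311.  108.1] [311.3 152.7] [311.5 193.8]
150 138 [95, 94, 95, 95, 95, 95, 95, 96, 95, 96, 95, 96, 95, 95, 95, 95, 95, 95, 95, 95, 95, 94, 95, 95, 94, 94, 95, 94, 94, 95, 95, 94, 95, 118, 140, 175, 211, 226, 228, 229, 229, 229, 229, 229, 229, 229, 229, 229, 229, 229, 229, 228, 228, 227, 226, 225, 226, 225, 225, 224, 224, 218, 180, 115, 80, 81, 83, 84, 85, 85, 87, 87, 101, 99, 91, 93, 94, 94, 95, 97, 97, 97, 100, 101, 102, 103, 105, 105, 104, 105, 104, 104, 105, 105, 105, 125, 138, 138, 138, 138]
130 167 [93, 93, 93, 93, 92, 92, 93, 93, 94, 94, 93, 94, 94, 94, 94, 94, 94, 94, 93, 94, 93, 103, 111, 110, 102, 94, 93, 94, 93, 94, 94, 93, 93, 101, 129, 145, 189, 224, 230, 230, 230, 230, 230, 230, 229, 229, 229, 230, 230, 230, 230, 230, 230, 229, 229, 228, 227, 227, 228, 229, 230, 221, 169, 116, 113, 113, 113, 113, 112, 113, 118, 115, 113, 112, 112, 112, 111, 112, 112, 111, 111, 111, 111, 112, 112, 111, 111, 112, 112, 110, 111, 111, 131, 143, 144, 144, 144, 143, 144, 143]
115 187 [65, 66, 64, 64, 63, 61, 61, 61, 61, 61, 61, 61, 60, 62, 61, 61, 61, 61, 61, 61, 61, 61, 61, 61, 61, 61, 62, 61, 61, 62, 62, 61, 61, 61, 115, 139, 186, 223, 230, 230, 230, 230, 229, 228, 228, 229, 229, 230, 231, 231, 231, 231, 230, 230, 228, 226, 225, 225, 226, 226, 225, 212, 156, 106, 106, 106, 106, 106, 106, 106, 107, 106, 107, 108, 107, 107, 107, 107, 107, 107, 107, 108, 107, 108, 109, 109, 108, 108, 108, 108, 107, 109, 108, 128, 140, 141, 141, 140, 141, 141]
```

Request:
{"fn": "send_rows", "kwargs": {"commands": [[[0, -0.0007, -0.006, 0, 0, 0, 0], [0, -0.0007, -0.012, 0, 0, 0, 0], [0, -0.0007, -0.018, 0, 0, 0, 0], [0, -0.0007, -0.023, 0, 0, 0, 0], [0, -0.0007, -0.025, 0, 0, 0, 0]]]}}

```text
time_s: 17.65
tool_pos: [601.4, -55.7, 61.9]
ee_rot: [[-0.994, 0.109, -0.002], [0.109, 0.994, 0.0], [0.002, -0.0, -1.0]]
force: [-0.6, 0.5, -2.0]
grip_width: 13.3
finger_force: 52.1
```

Request:
{"fn": "send_rows", "kwargs": {"commands": [[[0, 0, -0.003, 0, 0, 0, 0], [0, 0, -0.006, 0, 0, 0, 0], [0, 0, -0.008, 0, 0, 0, 0], [0, 0, -0.01, 0, 0, 0, 0], [0, 0, -0.012, 0, 0, 0, 0]]]}}

```text
time_s: 18.07
tool_pos: [602.5, -55.7, 51.2]
ee_rot: [[-0.994, 0.109, 0.0], [0.109, 0.994, -0.0], [-0.0, 0.0, -1.0]]
force: [-0.7, 0.4, -0.6]
grip_width: 13.1
finger_force: 52.1
```

Tips are in with no force; continuing down.

Request:
{"fn": "send_rows", "kwargs": {"commands": [[[0, 0, -0.002, 0, 0, 0, 0], [0, 0, -0.004, 0, 0, 0, 0], [0, 0, -0.006, 0, 0, 0, 0], [0, 0, -0.008, 0, 0, 0, 0], [0, 0, -0.01, 0, 0, 0, 0]]]}}

```text
time_s: 18.48
tool_pos: [602.3, -55.7, 41.1]
ee_rot: [[-0.994, 0.109, 0.0], [0.109, 0.994, 0.0], [-0.0, 0.0, -1.0]]
force: [0.2, -0.7, -1.1]
grip_width: 13.3
finger_force: 52.1
```

Request:
{"fn": "send_rows", "kwargs": {"commands": [[[0, 0, -0.001, 0, 0, 0, 0], [0, 0, -0.002, 0, 0, 0, 0], [0, 0, -0.003, 0, 0, 0, 0], [0, 0, -0.003, 0, 0, 0, 0], [0, 0, -0.003, 0, 0, 0, 0]]]}}

```text
time_s: 18.9
tool_pos: [602.3, -55.7, 38.8]
ee_rot: [[-0.994, 0.109, 0.0], [0.109, 0.994, -0.0], [-0.0, 0.0, -1.0]]
force: [-1.5, -0.1, 2.5]
grip_width: 13.4
finger_force: 52.5
```

Request:
{"fn": "send_rows", "kwargs": {"commands": [[[0, 0, -0.001, 0, 0, 0, 0], [0, 0, -0.0015, 0, 0, 0, 0], [0, 0, -0.0015, 0, 0, 0, 0]]]}}

```text
time_s: 19.15
tool_pos: [602.3, -55.7, 38.7]
ee_rot: [[-0.994, 0.109, 0.001], [0.109, 0.994, -0.0], [-0.001, -0.0, -1.0]]
force: [-5.1, -0.3, 12.9]
grip_width: 13.2
finger_force: 54.3
```

Request:
{"fn": "send_rows", "kwargs": {"commands": [[[0, 0, 0.001, 0, 0, 0, 0], [0, 0, 0.0015, 0, 0, 0, 30], [0, 0, 0.0015, 0, 0, 0, 60], [0, 0, 0.0015, 0, 0, 0, 100], [0, 0, 0.0015, 0, 0, 0, 100]]]}}

```text
time_s: 19.57
tool_pos: [602.4, -55.7, 38.0]
ee_rot: [[-0.994, 0.109, -0.0], [0.109, 0.994, 0.0], [0.0, 0.0, -1.0]]
force: [0.3, -0.3, -0.7]
grip_width: 61.0
finger_force: 0.0
```

Request:
{"fn": "send_rows", "kwargs": {"commands": [[[0, 0, 0, 0, 0, 0, 100], [0, 0, 0, 0, 0, 0, 100], [0, 0, 0.01, 0, 0, 0, 100], [0, 0, 0.03, 0, 0, 0, 100], [0, 0, 0.06, 0, 0, 0, 100]]]}}

```text
time_s: 19.98
tool_pos: [600.0, -55.5, 96.9]
ee_rot: [[-0.994, 0.109, -0.006], [0.109, 0.994, 0.001], [0.006, -0.0, -1.0]]
force: [0.1, -0.3, -0.6]
grip_width: 85.5
finger_force: 0.0
```

Request:
{"fn": "send_rows", "kwargs": {"commands": [[[0, 0.005, 0.03, 0, 0, 0, 100], [0, 0.02, 0.06, 0, 0, 0, 100], [-0.01, 0.05, 0.08, 0, 0, 0, 100], [-0.02, 0.07, 0.08, 0, 0, 0, 100], [-0.02, 0.07, 0.08, 0, 0, 0, 100]]]}}

```text
time_s: 20.4
tool_pos: [581.9, 17.5, 181.2]
ee_rot: [[-0.994, 0.105, 0.003], [0.105, 0.994, 0.002], [-0.003, 0.002, -1.0]]
force: [-1.3, 0.0, -1.3]
grip_width: 85.4
finger_force: 0.0
```

Request:
{"fn": "send_rows", "kwargs": {"commands": [[[-0.03, 0.02, 0, 0, 0, 0, 100], [-0.06, 0.05, 0, 0, 0, 0, 100], [-0.09, 0.08, 0, 0, 0, 0, 100], [-0.1, 0.1, 0, 0, 0, 0, 100], [-0.1, 0.1, 0, 0, 0, 0, 100]]]}}

```text
time_s: 20.82
tool_pos: [479.1, 116.7, 178.5]
ee_rot: [[-0.995, 0.104, -0.002], [0.104, 0.995, 0.001], [0.002, 0.001, -1.0]]
force: [0.0, 0.4, 0.5]
grip_width: 85.4
finger_force: 0.0
```

Run:
```python
from h import *
s=env.state();print(s["tool_pos"],s["force"])
for n,roi in(("top",(315,140,385,225)),("scene",(150,120,400,320)),("wrist",(0,0,640,400))):
    c=env.camera(n);im=c["image"];cv2.imwrite(f"pics/{n}9.png",im[:,:,::-1])
    b=np.radians(173.73);bx=np.array([np.cos(b),np.sin(b)]);by=np.array([-bx[1],bx[0]]);o=np.array([602.3,-55.5])
    if n=="top":o=o-[3,0]
    print(n,"expect spine ends",[proj(c,[*(o+l*bx),32]).round(1).tolist() for l in(-95,95)],"handle top ends",[proj(c,[*(o+l*bx),72]).round(1).tolist() for l in(-25,25)])
    for k in blob(im,roi,(0,0,200),(179,50,255),3):
        print(" ",cv2.boundingRect(k),cv2.minAreaRect(k))
    if n=="top":
        for r in(85,109,166,230):pass
        for q in[(172,155,192,177),(238,136,258,156),(387,161,407,182),(337,234,357,254)]:
            k=blob(im,q,(0,0,150),(179,70,255),1);print(" pot",k and cv2.minAreaRect(np.array([ray(c,p,49) for p in k[0]],np.float32))[0])
```

```text
[479.05196482 116.66126127 178.52791501] [0.02671214 0.39424755 0.4628784 ]
top expect spine ends [[339.6, 144.8], [334.2, 207.6]] handle top ends [[338.4, 165.6], [337.0, 182.6]]
  (336, 145, 7, 37) ((338.6123046875, 162.97845458984375), (5.325121879577637, 36.27739334106445), 3.1798300743103027)
  (333, 187, 6, 21) ((335.7377014160156, 196.88525390625), (4.16464376449585, 20.098936080932617), 5.194429397583008)
  (330, 143, 6, 6) ((332.5, 145.50001525878906), (4.242640495300293, 4.242640495300293), 45.0)
 pot (638.4703979492188, 400.4168701171875)
 pot (693.8873901367188, 209.0650177001953)
 pot (608.8196411132812, -230.1389923095703)
 pot (399.5775146484375, -79.19892883300781)
scene expect spine ends [[304.4, 267.7], [315.2, 203.2]] handle top ends [[308.1, 234.1], [311.0, 216.8]]
  (231, 226, 17, 15) ((239.0, 233.0), (14.0, 16.0), 90.0)
  (297, 163, 16, 12) ((304.5, 168.5), (11.0, 15.0), 90.0)
  (303, 243, 8, 25) ((306.6756896972656, 254.9459686279297), (4.603171348571777, 24.659847259521484), 9.462322235107422)
wrist expect spine ends [[194.4, 366.4], [172.5, 224.9]] handle top ends [[170.7, 345.6], [163.4, 305.1]]
  (72, 100, 54, 54) ((99.07965087890625, 126.30531311035156), (58.88912582397461, 47.13011932373047), 48.8140754699707)
  (575, 286, 46, 37) ((597.75, 303.7500305175781), (34.64822769165039, 45.25482940673828), 45.0)
  (7, 315, 44, 35) ((28.413787841796875, 331.96551513671875), (45.309661865234375, 31.196815490722656), 21.801406860351562)
```

The comb's spine ends sit at the expected top pixels (145 and 207). It came down exactly 20 mm from its rest height onto a firm stop, and the pots have not moved. Handing in.

```bash
python3 -c "
from rig import env
print(env.job_done())"
```

```text
the job is handed in; nothing more can be done
None
```

I turned the grey board flush against the fence, lowered the five-toothed comb fully into its five slots and let go, then handed the job in at about 21 s of arm time; the pots showed no movement and I never went near the other comb or the pliers.

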